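Load the piezoceramic parts into their contact fixtures

ROBOT

A 7-joint arm with a two-finger parallel gripper is mounted at the origin on the work surface. World frame = base frame: x ahead of the robot, y to its left, z up, the work surface at z = 0. Lengths are in m, angles in degrees, forces in N, time in s.
With the tool pointing down it reaches from about 0.425 to 0.875 m from the base axis. Payload 9.9 kg.
Tool frame: the origin (TCP) lies at the very end of the fingers, on their centre line; the grasp point (between the pads) lies 19 mm behind it; z points along the fingers, y is the line along which they close (so a half turn about z gives the same grasp; the last joint's range is limited). The gripper opens to 85 mm and grips with 20 to 120 N. Pads are 22 mm wide; open, the fingers measure 114 mm over their backs; the gripper's body (76 mm by 85 mm) begins 54 mm behind the grasp point. The pads swing forward as they close: fully open they stand 13 mm farther back than shut.
Start: joints at [71.173, 32.985, 1.427, 82.34, -0.859, 64.687, -3.237], TCP at [0.164, -0.655, 0.231] pointing down, gripper open.
Joint ranges: [-157.87, 157.87], [-19.46, 123.44], [-87.15, 90], [11.01, 140.99], [-62.26, 242.26], [9.8, 113.94], [-161.44, 161.44]. Speed limits (degrees/s): [127.2, 127.2, 172.46, 172.46, 180, 180, 180].

INTERFACE

Orientations are given as [roll, pitch, yaw] about the fixed x, y, z axes, in that order (R = Rz(yaw) Ry(pitch) Rx(roll)).
In Python, from plant import manip gives the robot as it stands. The module is installed in compiled form; this text tells all that it offers.
- The arm moves only by the tool servo_tool, never from a script. Its argument "commands" is a list of rows, each an object of numbers: "tx", "ty", "tz": the shift along the tool's x, y, z in m; "yaw": the turn about the tool's z in rad. In form: [{"tx": .., "ty": .., "tz": .., "yaw": ..}, ...]. A call has 1 to 20 rows; each row is the pose to reach, as a shift and turn from the pose commanded when the call began, along the tool's axes at that moment; what a row does not reach only later rows make up. A row lasts 1/12 s, in which the tool goes at most 41.7 mm and 7.16 degrees, less where a joint would pass 70% of its speed; a pose out of reach is approached as far as the arm can. A call with a gripper value outside its range is refused whole. "grip" is the gripper command: -1 is shut, 1 is fully open, values between are in proportion, set as the call begins (left out, the last holds). The fingers move at their own pace and stop on an object; "newtons" is the grip in N (left out, the last holds). Time passes only in rows, so rows that repeat a pose let the fingers close. It gives the time, the measured TCP pose, the force, the opening and the grip force at its end, in the units of the state.
- manip.state(): the state, without advancing time (a new reading comes with each control period).
- manip.grab_frame(name): name is "scene" or "top"; returns the picture (420x560x3 uint8, red, green, blue); there is no depth.
- manip.camera_info(name): a dict with "camera_matrix" (3x3 intrinsics, pixels), "rvec" (rotation vector, rad) and "tvec" (3), from world to camera coordinates, as OpenCV has them. Camera axes: x right, y down, z forward; pixel columns grow to the right and rows downward; lengths in m; the calibration is good to about 2 mm. A picture is of the moment at which its call begins. camera_info takes no time and is no camera call.
- manip.job_done(): hands the job in; it is judged then, once.
Trained networks look in the newest picture that a camera, given by its name, has taken for a name from the list of things; names that differ only in an ending like _2 or _b are one class to them, and where a whole thing is asked for, a point or a joint stands for the part that bears it (a point fixed in the world has none). Each returns a list of dicts, best first, with "confidence" (0 to 1); they miss things now and then, are a little off and sometimes report something else, mostly with a low value. They report only what shows in the picture. A call takes as long as a camera call. They do not tell look-alikes from the thing itself.
- manip.regions_of(thing, camera): "pixels" (420x560 bool, what is visible of it) and "box" ([left, top, right, bottom] in pixels, round what is visible of it).
The state is a dict: "t": time; "joint_pos": joint angles; "qd": joint speeds; "joint_efforts": joint torques, N m; "position": TCP position; "tcp_rot": TCP orientation; "wrist_force": force on the tool from outside, world axes, zero at the start; "torque": the same for the moment, N m; "opening": opening from 0.0 (shut) to 1.0 (fully open); "grasp_force": force on a finger pad.
Only numpy, scipy, OpenCV 4.12 (cv2) and the standard library are available. Lean on these libraries where they do the work, as an engineer would, in place of code of your own. Each camera call takes 0.05 s, during which the arm holds its last target. There are 200 camera calls.

TASK

Get the four piezoceramic parts ready for measuring: put each one (disc, ring, square plate, bar) flat and centred on the contact fixture whose brass electrode has its shape, with the square plate and the bar lined up with their electrodes. The ceramic is brittle, so set each part down gently, never let it drop, and leave the glass jar and the green sample box where they are.

Things in the scene. Friction and masses are not known exactly. Their poses are not given: they have to be found in the camera images.
- disc: Round disc without a hole, diameter 50, thickness 10 mm; cream piezoceramic with a silvered top face, about 150 g, lying flat, silvered face up, on a 2 mm thick blue mat at the start; origin: centre of its underside; z up. Any yaw will do.
- ring: Round ring with a hole, outer diameter 50, hole 24, thickness 10 mm; cream piezoceramic with a silvered top face, about 115 g, lying flat, silvered face up, on a 2 mm thick blue mat at the start; origin: centre of its underside; z up. Any yaw will do. Grip it across the outside.
- square: Square plate 40 x 40, thickness 10 mm; cream piezoceramic with a silvered top face, about 120 g, lying flat, silvered face up, on a 2 mm thick blue mat at the start; origin: centre of its underside; z up. x and y are square to its sides; all four quarter turns are equal.
- bar: Bar 64 long (along its x) x 20 wide (along its y), thickness 12 mm; cream piezoceramic with a silvered top face, about 117 g, lying flat, silvered face up, on a 2 mm thick blue mat at the start; origin: centre of its underside; z up. Both ways round are equal.
- fixture_disc: Brown board 145 x 90 x 12 mm (x -45..100, y -45..45), white pad 74 x 74, its top 20 mm above the origin, flush brass electrode in the middle: full circle, diameter 52. Origin: on the bench under the electrode's centre; x to the board's back, z up. At the back: column with parked contact arm (x 64..87, y -11..83, to 72 mm high), red and black posts (x 73..87, y -43..-12, to 37 mm high).
- fixture_ring: Brown board 145 x 90 x 12 mm (x -45..100, y -45..45), white pad 74 x 74, its top 20 mm above the origin, flush brass electrode in the middle: ring, diameter 52, white middle 22. Origin: on the bench under the electrode's centre; x to the board's back, z up. At the back: column with parked contact arm (x 64..87, y -11..83, to 72 mm high), red and black posts (x 73..87, y -43..-12, to 37 mm high).
- fixture_square: Brown board 145 x 90 x 12 mm (x -45..100, y -45..45), white pad 74 x 74, its top 20 mm above the origin, flush brass electrode in the middle: square 42 x 42, sides along x and y. Origin: on the bench under the electrode's centre; x to the board's back, z up. At the back: column with parked contact arm (x 64..87, y -11..83, to 72 mm high), red and black posts (x 73..87, y -43..-12, to 37 mm high).
- fixture_bar: Brown board 145 x 90 x 12 mm (x -45..100, y -45..45), white pad 74 x 74, its top 20 mm above the origin, flush brass electrode in the middle: rectangle 66 along x, 22 along y. Origin: on the bench under the electrode's centre; x to the board's back, z up. At the back: column with parked contact arm (x 64..87, y -11..83, to 72 mm high), red and black posts (x 73..87, y -43..-12, to 37 mm high).
- jar: Bystander, to be left alone: small amber glass jar with a white screw cap, diameter 38, height 50 mm, standing upright; origin: centre of its underside.
- sample_box: Bystander, to be left alone: small green sample box with a clear lid, 42 x 29 mm, 18 mm high; origin: centre of its underside.
There are look-alikes about, which are no part of the job. What is shaped like the fixture_bar but pink or purple is not meant.

How it is judged:
By the outcome, as a careful person would: the job done as asked, in the order asked, and still so for the second after the job is handed in, with the robot touching nothing.
It also fails if it takes over 106 s, if anything falls off the work surface, if the arm or the gripper's body presses on something with over 40 N, if the wrist force passes 120 N, or if a joint passes its speed limit or range.

## Working session

There is one attempt and no reset: what is moved stays moved. The work goes in short steps, Python scripts to look and compute and a tool call to move; the robot and the scene stay as the last step left them, time stands still between calls to the robot, and variables do not carry over. Pictures are saved under pics/ and viewed, at most 14 in all, crops included, and the job is handed in when it is done.

Besides the shell and the picture viewer there is one more tool, called as name(argument=value, ...) on one line, values as JSON. servo_tool: Moves the arm, as the interface text tells. Its arguments: {"type":"object","properties":{"commands":{"type":"array"},"grip":{"type":"number"},"newtons":{"type":"number"}},"required":["commands"]}

```bash
mkdir -p pics; python3 - <<'E'
from plant import manip
import cv2,numpy as np
s=manip.state();print(s['t'],s['position'],s['tcp_rot'],s['opening'])
for c in('scene','top'):
    f=manip.grab_frame(c);cv2.imwrite(f'pics/{c}0.png',f[:,:,::-1]);i=manip.camera_info(c)
    R=cv2.Rodrigues(np.array(i['rvec']))[0];print(c,np.array(i['camera_matrix']).tolist(),(-R.T@np.array(i['tvec']).ravel()).round(3),R.round(2).tolist())
E
```

```text
0.0 [ 0.1634914  -0.65442433  0.23043233] [-1.79903115e+02  4.63774435e-03  1.40305874e+01] 0.9969249084736206
scene [[515.7570755692816, 0.0, 281.69347838083115], [0.0, 515.7570755692816, 208.4017968169316], [0.0, 0.0, 1.0]] [1.186 0.584 1.238] [[-0.68, 0.74, -0.01], [0.61, 0.55, -0.57], [-0.41, -0.39, -0.82]]
top [[381.5249032217247, 0.0, 273.72486842833024], [0.0, 381.5249032217247, 205.74427994258474], [0.0, 0.0, 1.0]] [ 0.431 -0.007  0.971] [[0.0, -1.0, 0.0], [-0.98, -0.0, -0.18], [0.18, -0.0, -0.98]]
```

View pics/top0.png

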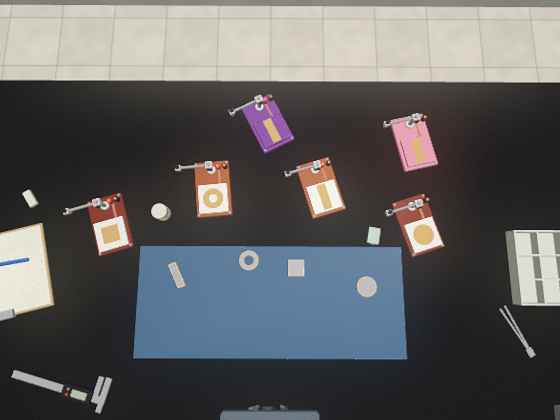

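View pics/scene0.png

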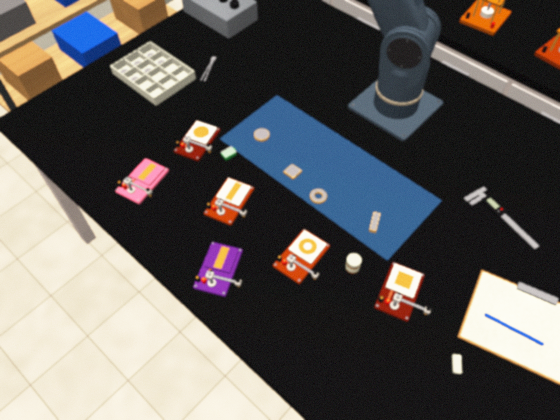

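The top view shows the parts on the mat: bar (177,275), ring (249,260), square (296,268) and disc (367,287). The fixtures are square (110,233), ring (212,198), bar (321,195) and disc (424,234). The jar is at (160,212) and the box at (374,235).

Candidates for fixture_bar are orange-brown (321,188), purple (267,125) and pink (414,142). Orange-brown fits, because the description gives a brown board with a white pad. I'll confirm that in the rectified crops.

```bash
cat > h.py <<'E'
from plant import manip
import cv2,numpy as np
def cam(c):
    i=manip.camera_info(c);return np.array(i['camera_matrix']),np.array(i['rvec'],float),np.array(i['tvec'],float)
def proj(c,P):
    K,r,t=cam(c);return cv2.projectPoints(np.atleast_2d(np.array(P,float)),r,t,K,None)[0][:,0]
def unproj(c,uv,z):
    K,r,t=cam(c);R=cv2.Rodrigues(r)[0];C=-R.T@t.ravel()
    d=(R.T@np.linalg.inv(K)@np.c_[np.atleast_2d(uv),np.ones(len(np.atleast_2d(uv)))].T).T
    return (C+d*((z-C[2])/d[:,2])[:,None])[:,:2]
def rect(c,img,xy,z,half=.06,n=240):
    # rectified picture: up=+x, left=+y, 0.5 mm/px
    x,y=xy;W=[[x+half,y+half,z],[x+half,y-half,z],[x-half,y-half,z],[x-half,y+half,z]]
    H=cv2.getPerspectiveTransform(np.float32([[0,0],[n,0],[n,n],[0,n]])-.5,np.float32(proj(c,W)))
    return cv2.warpPerspective(img,H,(n,n),flags=cv2.INTER_CUBIC|cv2.WARP_INVERSE_MAP)
def toworld(p,xy,half=.06,n=240):
    k=2*half/n;return xy[0]+half-(p[1]+.5)*k, xy[1]+half-(p[0]+.5)*k
ZT={'disc':.012,'ring':.012,'square':.012,'bar':.014}
E
python3 - <<'E'
from h import *
F={c:manip.grab_frame(c) for c in('top','scene')}
guess={'fixture_disc':(424,234),'fixture_ring':(212,198),'fixture_square':(110,233),'fixture_bar':(323,195),'disc':(367,287),'ring':(249,260),'square':(296,268),'bar':(177,275)}
rows=[]
for c in F: rows.append([])
for n,uv in guess.items():
    z=ZT.get(n,.02);xy=unproj('top',uv,z)[0];print(n,xy.round(4))
    for k,c in enumerate(F):
        rows[k].append(cv2.resize(rect(c,F[c],xy,z),(196,196)))
        r=manip.regions_of(n,c); print('  ',c,[(round(q['confidence'],2),[int(v) for v in q['box']],int(q['pixels'].sum())) for q in r[:3]])
for n,z in(('jar',.05),('sample_box',.018)):
    r=manip.regions_of(n,'top')
    if r: v,u=np.nonzero(r[0]['pixels']);print(n,unproj('top',(u.mean(),v.mean()),z/2))
im=np.vstack([np.hstack(r[i:i+4]) for i in(0,4) for r in rows])
cv2.imwrite('pics/rect.png',cv2.resize(im,(600,600))[:,:,::-1])
E
```

```text
fixture_disc [ 0.531  -0.3838]
   top [(0.59, [386, 193, 440, 257], 2120)]
   scene [(0.67, [178, 121, 218, 160], 1099), (0.3, [344, 256, 358, 275], 240)]
fixture_ring [0.6211 0.149 ]
   top [(0.82, [176, 165, 234, 219], 1923)]
   scene [(0.61, [269, 230, 329, 283], 1670)]
fixture_square [0.5311 0.4009]
   top [(0.68, [63, 191, 131, 256], 2235), (0.6, [237, 249, 259, 270], 249)]
   scene [(0.95, [376, 264, 432, 321], 1870)]
fixture_bar [ 0.6298 -0.1332]
   top [(0.84, [230, 95, 293, 151], 1818), (0.79, [285, 153, 349, 218], 2031), (0.79, [382, 110, 437, 168], 1986)]
   scene [(0.91, [203, 176, 253, 224], 1394), (0.78, [194, 240, 243, 294], 1733), (0.77, [116, 163, 169, 203], 1268)]
disc [ 0.4007 -0.2379]
   top [(0.55, [355, 277, 374, 297], 359)]
   scene [(0.42, [254, 131, 270, 142], 135), (0.37, [345, 254, 360, 274], 209)]
ring [0.4656 0.0533]
   top [(0.64, [239, 249, 257, 269], 240), (0.61, [168, 262, 187, 286], 220)]
   scene [(0.53, [309, 188, 329, 203], 175), (0.36, [271, 232, 327, 282], 1601)]
square [ 0.4463 -0.0636]
   top [(0.58, [288, 260, 307, 273], 271), (0.22, [175, 161, 235, 219], 2002)]
   scene [(0.64, [283, 165, 305, 179], 162)]
bar [0.4284 0.2302]
   top [(0.74, [357, 276, 377, 296], 349), (0.49, [166, 263, 189, 288], 245), (0.2, [61, 191, 133, 256], 2158)]
   scene [(0.41, [367, 211, 377, 233], 137)]
jar [[0.58522844 0.27649967]]
sample_box [[ 0.52936273 -0.25802684]]
```

View pics/rect.png

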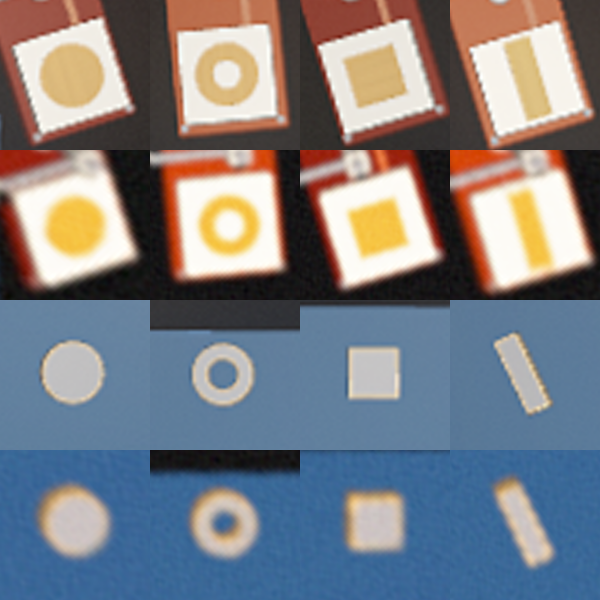

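The rectified crops show all four fixtures with white pads and the expected electrode shapes. The orange-brown board with the rectangular electrode is fixture_bar. The parts match their descriptions, and the two cameras agree to a few mm. Next I'll fit exact poses.

```bash
cat > fit.py <<'E'
from h import *
G={'fixture_disc':(.531,-.3838),'fixture_ring':(.6211,.149),'fixture_square':(.5311,.4009),'fixture_bar':(.6298,-.1332),'disc':(.4007,-.2379),'ring':(.4656,.0533),'square':(.4463,-.0636),'bar':(.4284,.2302)}
def fit(c,F,n,xy,z,part):
    im=rect(c,F,xy,z).astype(int);r,g,b=im[...,0],im[...,1],im[...,2]
    mx,mn=im.max(2),im.min(2)
    m=(r-b>-12)&(r>100) if part else (r-b>(50 if c=='top' else 90))&(g>.66*r)&(r>120)
    if not part: pass
    m=cv2.morphologyEx(m.astype(np.uint8),cv2.MORPH_OPEN,np.ones((5,5)))
    cs,_=cv2.findContours(m,cv2.RETR_EXTERNAL,cv2.CHAIN_APPROX_NONE)
    cs=[q for q in cs if cv2.contourArea(q)>1000]
    q=min(cs,key=lambda q:np.hypot(*(q.mean((0,1))-120)))
    (p,wh,a)=cv2.minAreaRect(q);M=cv2.moments(q);ce=(M['m10']/M['m00'],M['m01']/M['m00'])
    L=-a if wh[0]<wh[1] else -a+90   # yaw of long side wrt world x (up), +ccw
    return toworld(ce,xy),toworld(p,xy),(np.array(wh)/2).round(1),round((L+90)%180-90,1),m
if __name__=='__main__':
    FR={c:manip.grab_frame(c) for c in('top','scene')}
    for n,xy in G.items():
        for c in FR:
            e=fit(c,FR[c],n,xy,ZT.get(n,.02),n in ZT);print(n,c,np.round(e[0],4),np.round(e[1],4),e[2],e[3])
E
python3 fit.py
```

```text
fixture_disc top [ 0.5306 -0.3815] [ 0.5306 -0.3817] [50.6 50.9] -45.0
fixture_disc scene [ 0.5299 -0.3841] [ 0.5298 -0.3843] [46.6 47. ] -20.0
fixture_ring top [0.6215 0.1475] [0.6215 0.1476] [50.2 50.6] -45.0
fixture_ring scene [0.6207 0.1455] [0.6208 0.1458] [47. 48.] -90.0
fixture_square top [0.5299 0.4005] [0.53   0.4006] [41.9 42. ] -72.6
fixture_square scene [0.5287 0.3985] [0.5287 0.3985] [39.4 39.5] -72.9
fixture_bar top [ 0.6269 -0.1357] [ 0.6269 -0.1358] [65.1 21.7] 17.0
fixture_bar scene [ 0.6253 -0.1382] [ 0.6249 -0.1383] [65.4 19. ] 16.6
disc top [ 0.4027 -0.2358] [ 0.4028 -0.2359] [50.9 51.5] -76.0
disc scene [ 0.4046 -0.2364] [ 0.4049 -0.2359] [59. 52.] 45.0
ring top [0.4659 0.0547] [0.4661 0.0546] [50.5 50. ] 0.0
ring scene [0.4679 0.0545] [0.4679 0.0547] [55.1 52.9] 64.8
square top [ 0.4478 -0.0627] [ 0.4478 -0.0626] [41.5 41.5] 0.0
square scene [ 0.4499 -0.0627] [ 0.4495 -0.0629] [48. 47.] 0.0
bar top [0.4294 0.2315] [0.4294 0.2315] [66.5 23.5] 25.6
bar scene [0.4309 0.2317] [0.4312 0.2318] [74.  24.2] 25.3
```

```bash
cat > go.py <<'E'
import sys,numpy as np
from plant import manip
from scipy.spatial.transform import Rotation as Rn
def go(x,y,z,psi):
    s=manip.state();p=np.array(s['position']);R=Rn.from_euler('xyz',s['tcp_rot'],degrees=True).as_matrix()
    d=R.T@(np.array([x,y,z])-p);a=(psi-s['tcp_rot'][2]+180)%360-180
    print('t',round(s['t'],2),'p',p.round(4),'rot',np.round(s['tcp_rot'],2),'f',np.round(s['wrist_force'],1),'op',round(s['opening'],3),round(s['grasp_force'],1),'j7',round(s['joint_pos'][6]))
    print('-> t',d.round(4),'yaw',round(-np.radians(a),4),'rows>=',round(max(np.linalg.norm(d)/.0417,abs(a)/7.16),1))
if __name__=='__main__': go(*map(float,sys.argv[1:]))
E
python3 go.py .402 -.237 .06 20
```

```text
t 1.2 p [ 0.1636 -0.6549  0.2313] rot [-180.     -0.     14.02] f [-0.5  0.1  0.4] op 1.0 0.0 j7 -3
-> t [ 0.3326 -0.3477  0.1713] yaw -0.1043 rows>= 12.2
```

servo_tool(commands=[{"tx": 0.333, "ty": -0.348, "tz": 0.171, "yaw": -0.104}, {"tx": 0.333, "ty": -0.348, "tz": 0.171, "yaw": -0.104}, {"tx": 0.333, "ty": -0.348, "tz": 0.171, "yaw": -0.104}, {"tx": 0.333, "ty": -0.348, "tz": 0.171, "yaw": -0.104}, {"tx": 0.333, "ty": -0.348, "tz": 0.171, "yaw": -0.104}, {"tx": 0.333, "ty": -0.348, "tz": 0.171, "yaw": -0.104}, {"tx": 0.333, "ty": -0.348, "tz": 0.171, "yaw": -0.104}, {"tx": 0.333, "ty": -0.348, "tz": 0.171, "yaw": -0.104}, {"tx": 0.333, "ty": -0.348, "tz": 0.171, "yaw": -0.104}, {"tx": 0.333, "ty": -0.348, "tz": 0.171, "yaw": -0.104}, {"tx": 0.333, "ty": -0.348, "tz": 0.171, "yaw": -0.104}, {"tx": 0.333, "ty": -0.348, "tz": 0.171, "yaw": -0.104}, {"tx": 0.333, "ty": -0.348, "tz": 0.171, "yaw": -0.104}, {"tx": 0.333, "ty": -0.348, "tz": 0.171, "yaw": -0.104}, {"tx": 0.333, "ty": -0.348, "tz": 0.171, "yaw": -0.104}, {"tx": 0.333, "ty": -0.348, "tz": 0.171, "yaw": -0.104}], grip=0.55, newtons=30)

```text
t: 2.53
position: [0.402, -0.2378, 0.0606]
tcp_rot: [180.0, 0.0, 19.9]
wrist_force: [-1.0, -0.5, 0.0]
opening: 0.769
grasp_force: 0.0
```

```bash
python3 go.py .402 -.237 .003 20;python3 - <<'E'
from h import *
f=manip.grab_frame('scene');u,v=proj('scene',(.402,-.237,.012))[0].astype(int)
cv2.imwrite('pics/a1.png',cv2.resize(f[max(0,v-70):v+50,u-80:u+80],(640,480),interpolation=cv2.INTER_CUBIC)[:,:,::-1])
E
```

```text
t 2.53 p [ 0.402  -0.2378  0.0606] rot [1.7995e+02 1.0000e-02 1.9910e+01] f [-1.  -0.5  0. ] op 0.769 0.0 j7 -46
-> t [ 0.0003 -0.0008  0.0576] yaw -0.0015 rows>= 1.4
```

View pics/a1.png

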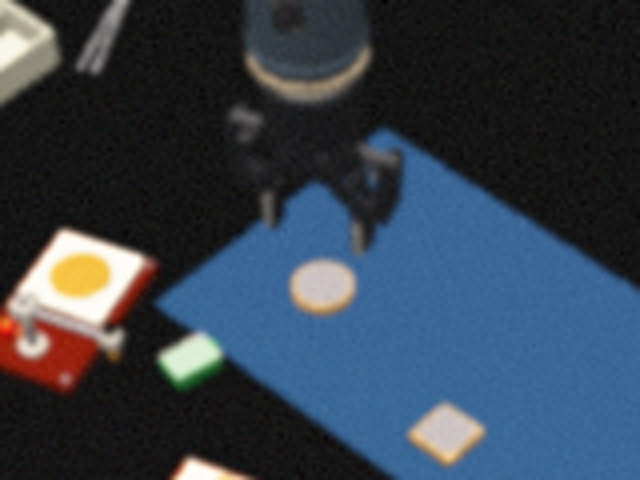

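The open fingers are above the disc and straddle it, so I'll descend and close.

servo_tool(commands=[{"tz": 0.025}, {"tz": 0.045}, {"tz": 0.054}, {"tz": 0.0575}, {"tz": 0.0575}, {"tz": 0.0575}])

```text
$.commands[0]: bad value
```

servo_tool(commands=[{"tz": 0}, {"tz": 0}, {"tz": 0}, {"tz": 0}, {"tz": 0}, {"tz": 0}], grip=-1, newtons=30)

```text
$.commands[0]: bad value
```

All four keys are needed in each row.

servo_tool(commands=[{"tx": 0, "ty": 0, "tz": 0.025, "yaw": 0}, {"tx": 0, "ty": 0, "tz": 0.045, "yaw": 0}, {"tx": 0, "ty": 0, "tz": 0.054, "yaw": 0}, {"tx": 0, "ty": 0, "tz": 0.0575, "yaw": 0}, {"tx": 0, "ty": 0, "tz": 0.0575, "yaw": 0}, {"tx": 0, "ty": 0, "tz": 0.0575, "yaw": 0}])

```text
t: 3.08
position: [0.4023, -0.2372, 0.0034]
tcp_rot: [180.0, -0.0, 19.9]
wrist_force: [0.5, 0.3, -0.5]
opening: 0.776
grasp_force: 0.0
```

servo_tool(commands=[{"tx": 0, "ty": 0, "tz": 0, "yaw": 0}, {"tx": 0, "ty": 0, "tz": 0, "yaw": 0}, {"tx": 0, "ty": 0, "tz": 0, "yaw": 0}, {"tx": 0, "ty": 0, "tz": 0, "yaw": 0}, {"tx": 0, "ty": 0, "tz": 0, "yaw": 0}, {"tx": 0, "ty": 0, "tz": 0, "yaw": 0}], grip=-1, newtons=30)

```text
t: 3.58
position: [0.4027, -0.237, 0.0039]
tcp_rot: [179.9, -0.1, 20.0]
wrist_force: [-2.1, -0.4, 7.7]
opening: 0.567
grasp_force: 29.7
```

servo_tool(commands=[{"tx": 0, "ty": 0, "tz": -0.01, "yaw": 0}, {"tx": 0, "ty": 0, "tz": -0.035, "yaw": 0}, {"tx": 0, "ty": 0, "tz": -0.07, "yaw": 0}, {"tx": 0, "ty": 0, "tz": -0.1, "yaw": 0}, {"tx": 0, "ty": 0, "tz": -0.12, "yaw": 0}, {"tx": 0, "ty": 0, "tz": -0.12, "yaw": 0}])

```text
t: 4.08
position: [0.4042, -0.2376, 0.1271]
tcp_rot: [179.7, -0.3, 20.0]
wrist_force: [1.8, -0.3, -1.6]
opening: 0.567
grasp_force: 31.6
```

```bash
python3 go.py .5300 -.3827 .125 20;python3 - <<'E'
from h import *
f=manip.grab_frame('scene');u,v=proj('scene',(.402,-.237,.12))[0].astype(int)
cv2.imwrite('pics/a2.png',cv2.resize(f[max(0,v-60):v+60,u-80:u+80],(640,480),interpolation=cv2.INTER_CUBIC)[:,:,::-1])
E
```

```text
t 4.08 p [ 0.4042 -0.2376  0.1271] rot [179.7   -0.29  19.97] f [ 1.8 -0.3 -1.6] op 0.567 31.6 j7 -45
-> t [0.0687 0.1794 0.0034] yaw -0.0005 rows>= 4.6
```

View pics/a2.png

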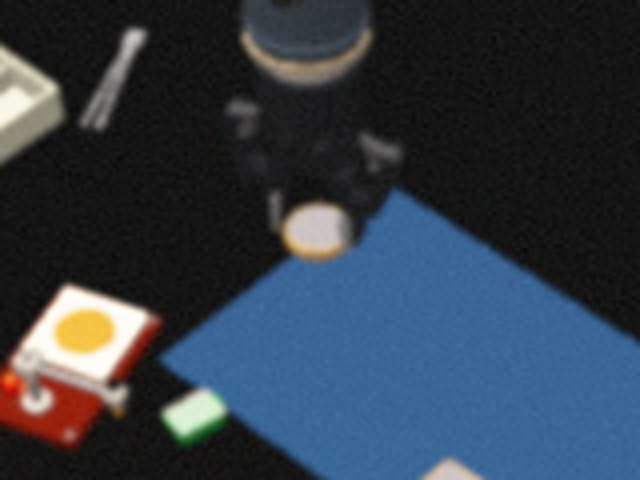

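The disc is held flat. Next I'll carry it over its fixture.

servo_tool(commands=[{"tx": 0.0702, "ty": 0.1804, "tz": 0, "yaw": 0}, {"tx": 0.0702, "ty": 0.1804, "tz": 0, "yaw": 0}, {"tx": 0.0702, "ty": 0.1804, "tz": 0, "yaw": 0}, {"tx": 0.0702, "ty": 0.1804, "tz": 0, "yaw": 0}, {"tx": 0.0702, "ty": 0.1804, "tz": 0, "yaw": 0}, {"tx": 0.0702, "ty": 0.1804, "tz": 0.03, "yaw": 0}, {"tx": 0.0702, "ty": 0.1804, "tz": 0.06, "yaw": 0}, {"tx": 0.0702, "ty": 0.1804, "tz": 0.085, "yaw": 0}, {"tx": 0.0702, "ty": 0.1804, "tz": 0.092, "yaw": 0}, {"tx": 0.0702, "ty": 0.1804, "tz": 0.092, "yaw": 0}, {"tx": 0.0702, "ty": 0.1804, "tz": 0.092, "yaw": 0}])

```text
t: 5.05
position: [0.5299, -0.382, 0.0308]
tcp_rot: [-180.0, 0.0, 20.0]
wrist_force: [-0.5, -0.5, -0.5]
opening: 0.568
grasp_force: 31.6
```

```bash
python3 go.py .5300 -.3827 .0215 20; python3 - <<'E'
from h import *
f=manip.grab_frame('scene');r=rect('scene',f,(.531,-.383),.03)
cv2.imwrite('pics/a3.png',cv2.resize(r,(480,480))[:,:,::-1])
E
```

```text
t 5.05 p [ 0.5299 -0.382   0.0308] rot [-1.7997e+02  3.0000e-02  1.9990e+01] f [-0.5 -0.5 -0.5] op 0.568 31.6 j7 -38
-> t [-0.0001  0.0007  0.0093] yaw -0.0002 rows>= 0.2
```

View pics/a3.png

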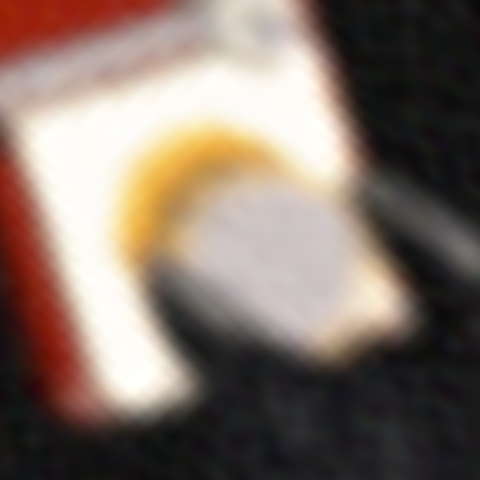

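The disc sits over the electrode and the offset matches the expected parallax. Lowering slowly.

servo_tool(commands=[{"tx": 0, "ty": 0.0004, "tz": 0.004, "yaw": 0}, {"tx": 0, "ty": 0.0004, "tz": 0.006, "yaw": 0}, {"tx": 0, "ty": 0.0004, "tz": 0.007, "yaw": 0}, {"tx": 0, "ty": 0.0004, "tz": 0.008, "yaw": 0}, {"tx": 0, "ty": 0.0004, "tz": 0.0085, "yaw": 0}, {"tx": 0, "ty": 0.0004, "tz": 0.0085, "yaw": 0}])

```text
t: 5.6
position: [0.5301, -0.3825, 0.0224]
tcp_rot: [180.0, -0.0, 20.0]
wrist_force: [-0.2, -0.4, -1.0]
opening: 0.56
grasp_force: 31.6
```

servo_tool(commands=[{"tx": 0, "ty": 0, "tz": 0.0004, "yaw": 0}, {"tx": 0, "ty": 0, "tz": 0.0008, "yaw": 0}, {"tx": 0, "ty": 0, "tz": 0.0008, "yaw": 0}])

```text
t: 5.85
position: [0.5302, -0.3825, 0.0221]
tcp_rot: [180.0, -0.0, 20.0]
wrist_force: [-1.1, 1.1, 4.5]
opening: 0.564
grasp_force: 32.2
```

Contact shows at 4.5 N. Releasing, then rising straight up.

servo_tool(commands=[{"tx": 0, "ty": 0, "tz": 0, "yaw": 0}, {"tx": 0, "ty": 0, "tz": 0, "yaw": 0}, {"tx": 0, "ty": 0, "tz": 0, "yaw": 0}, {"tx": 0, "ty": 0, "tz": -0.005, "yaw": 0}, {"tx": 0, "ty": 0, "tz": -0.03, "yaw": 0}, {"tx": 0, "ty": 0, "tz": -0.07, "yaw": 0}, {"tx": 0, "ty": 0, "tz": -0.1, "yaw": 0}, {"tx": 0, "ty": 0, "tz": -0.1, "yaw": 0}], grip=0.5)

```text
t: 6.52
position: [0.533, -0.3846, 0.1284]
tcp_rot: [179.5, -0.3, 20.0]
wrist_force: [0.5, -1.4, -0.3]
opening: 0.748
grasp_force: 0.0
```

```bash
python3 go.py .4653 .0535 .06 3
```

```text
t 6.52 p [ 0.533  -0.3846  0.1284] rot [179.54  -0.34  19.96] f [ 0.5 -1.4 -0.3] op 0.748 0.0 j7 -38
-> t [ 0.0856 -0.4355  0.0654] yaw 0.296 rows>= 10.8
```

servo_tool(commands=[{"tx": 0.0883, "ty": -0.4321, "tz": 0, "yaw": 0.297}, {"tx": 0.0883, "ty": -0.4321, "tz": 0.0, "yaw": 0.297}, {"tx": 0.0883, "ty": -0.4321, "tz": 0.0, "yaw": 0.297}, {"tx": 0.0883, "ty": -0.4321, "tz": 0.0, "yaw": 0.297}, {"tx": 0.0883, "ty": -0.4321, "tz": 0.0, "yaw": 0.297}, {"tx": 0.0883, "ty": -0.4321, "tz": 0.062, "yaw": 0.297}, {"tx": 0.0883, "ty": -0.4321, "tz": 0.062, "yaw": 0.297}, {"tx": 0.0883, "ty": -0.4321, "tz": 0.062, "yaw": 0.297}, {"tx": 0.0883, "ty": -0.4321, "tz": 0.062, "yaw": 0.297}, {"tx": 0.0883, "ty": -0.4321, "tz": 0.062, "yaw": 0.297}, {"tx": 0.0883, "ty": -0.4321, "tz": 0.062, "yaw": 0.297}, {"tx": 0.0883, "ty": -0.4321, "tz": 0.062, "yaw": 0.297}, {"tx": 0.0883, "ty": -0.4321, "tz": 0.062, "yaw": 0.297}, {"tx": 0.0883, "ty": -0.4321, "tz": 0.062, "yaw": 0.297}])

```text
t: 7.68
position: [0.4657, 0.0534, 0.0597]
tcp_rot: [180.0, -0.0, 3.0]
wrist_force: [-0.3, -0.3, -0.1]
opening: 0.753
grasp_force: 0.0
```

```bash
python3 go.py .4653 .0535 .003 3; python3 - <<'E'
from h import *
for c in('top','scene'):
    f=manip.grab_frame(c);cv2.imwrite(f'pics/d_{c}.png',cv2.resize(np.hstack([rect(c,f,(.5306,-.3815),.03),rect(c,f,(.5306,-.3815),.02)]),(800,400),interpolation=cv2.INTER_CUBIC)[:,:,::-1])
E
```

```text
t 7.68 p [0.4657 0.0534 0.0597] rot [ 1.7998e+02 -2.0000e-02  2.9800e+00] f [-0.3 -0.3 -0.1] op 0.753 0.0 j7 -92
-> t [-0.0004 -0.0002  0.0567] yaw -0.0004 rows>= 1.4
```

View pics/d_top.png

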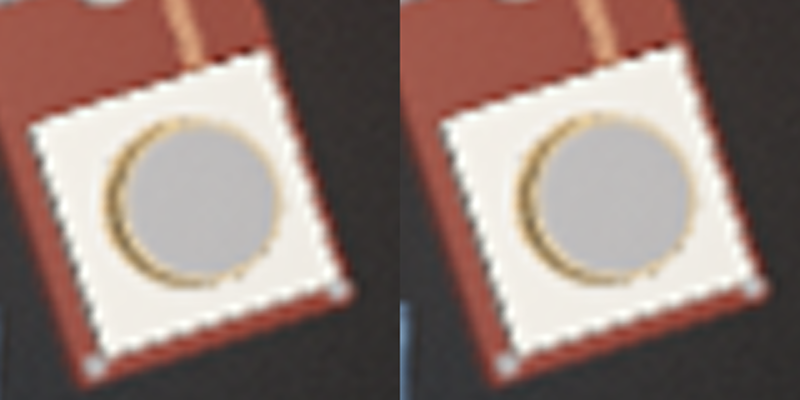

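The disc lies flat on its pad and looks a couple of mm off toward the back right. I'll measure that in numbers.

```bash
cat > chk.py <<'E'
from h import *
import sys
E={'disc':(.5306,-.3815,50),'ring':(.6215,.1475,50),'square':(.5299,.4005,40),'bar':(.6269,-.1357,64)}
def chk(n,save=None):
    f=manip.grab_frame('top');z=.032 if n=='bar' else .030;xy=E[n][:2]
    im=rect('top',f,xy,z).astype(int);s=im.max(2)-im.min(2);v=im.mean(2)
    m=((s<32)&(v>150)&(v<212)).astype(np.uint8)
    m=cv2.morphologyEx(m,cv2.MORPH_OPEN,np.ones((9,9)))
    cs=[q for q in cv2.findContours(m,0,cv2.CHAIN_APPROX_NONE)[0] if cv2.contourArea(q)>2000]
    for q in cs:
        p,wh,a=cv2.minAreaRect(q);M=cv2.moments(q);ce=(M['m10']/M['m00'],M['m01']/M['m00'])
        L=-a if wh[0]<wh[1] else 90-a
        print(n,'moment',np.round(toworld(ce,xy),4),'rect',np.round(toworld(p,xy),4),np.round(np.array(wh)/2,1),'yaw',round((L+90)%180-90,1),'err',(1e3*(np.array(toworld(p,xy))-xy)).round(1))
    if save: cv2.imwrite(save,cv2.resize(im.astype(np.uint8),(400,400),interpolation=cv2.INTER_CUBIC)[:,:,::-1])
if __name__=='__main__': chk(*sys.argv[1:])
E
python3 chk.py disc; python3 - <<'E'
from h import *
from fit import fit
# pad (74x74, centre = electrode centre): white or brass at z=.02
f=manip.grab_frame('top')
for n,xy in {'disc':(.5306,-.3815),'ring':(.6215,.1475),'square':(.5299,.4005),'bar':(.6269,-.1357)}.items():
    im=rect('top',f,xy,.02).astype(int);m=((im.min(2)>80)&(im[...,1]>.68*im[...,0])).astype(np.uint8)
    m=cv2.morphologyEx(cv2.morphologyEx(m,cv2.MORPH_CLOSE,np.ones((9,9))),cv2.MORPH_OPEN,np.ones((41,41)))
    q=max(cv2.findContours(m,0,1)[0],key=cv2.contourArea);p,wh,a=cv2.minAreaRect(q)
    print(n,np.round(toworld(p,xy),4),np.array(wh)/2,a)
E
```

```text
disc moment [ 0.53  -0.382] rect [ 0.5306 -0.382 ] [44.5 43.5] yaw 0.0 err [ 0.  -0.5]
disc [ 0.5308 -0.3803] [79.92742157 79.47026825] 72.25532531738281
ring [0.6211 0.1468] [78.81005859 78.17009735] 84.5596694946289
square [0.5304 0.3992] [79.51345825 77.96951294] 72.89727020263672
bar [ 0.6274 -0.1353] [81.97168732 78.38622284] 73.3549575805664
```

The disc error is at or below about 1 mm, so I accept it. Next is the ring.

servo_tool(commands=[{"tx": 0, "ty": 0, "tz": 0.025, "yaw": 0}, {"tx": 0, "ty": 0, "tz": 0.045, "yaw": 0}, {"tx": 0, "ty": 0, "tz": 0.053, "yaw": 0}, {"tx": 0, "ty": 0, "tz": 0.056, "yaw": 0}, {"tx": 0, "ty": 0, "tz": 0.056, "yaw": 0}, {"tx": 0, "ty": 0, "tz": 0.056, "yaw": 0}])

```text
t: 8.38
position: [0.4657, 0.0535, 0.0041]
tcp_rot: [-180.0, -0.0, 2.9]
wrist_force: [-0.3, 0.0, -0.4]
opening: 0.752
grasp_force: 0.0
```

servo_tool(commands=[{"tx": 0, "ty": 0, "tz": 0, "yaw": 0}, {"tx": 0, "ty": 0, "tz": 0, "yaw": 0}, {"tx": 0, "ty": 0, "tz": 0, "yaw": 0}, {"tx": 0, "ty": 0, "tz": 0, "yaw": 0}, {"tx": 0, "ty": 0, "tz": 0, "yaw": 0}, {"tx": 0, "ty": 0, "tz": 0, "yaw": 0}], grip=-1, newtons=30)

```text
t: 8.88
position: [0.466, 0.0537, 0.0047]
tcp_rot: [-180.0, -0.1, 3.0]
wrist_force: [-0.6, -0.3, 8.9]
opening: 0.561
grasp_force: 29.4
```

servo_tool(commands=[{"tx": 0, "ty": 0, "tz": -0.01, "yaw": 0}, {"tx": 0, "ty": 0, "tz": -0.035, "yaw": 0}, {"tx": 0, "ty": 0, "tz": -0.07, "yaw": 0}, {"tx": 0, "ty": 0, "tz": -0.1, "yaw": 0}, {"tx": 0, "ty": 0, "tz": -0.12, "yaw": 0}, {"tx": 0, "ty": 0, "tz": -0.12, "yaw": 0}, {"tx": 0, "ty": 0, "tz": -0.12, "yaw": 0}])

```text
t: 9.47
position: [0.4661, 0.054, 0.1249]
tcp_rot: [-180.0, -0.2, 3.0]
wrist_force: [-0.8, 0.7, -1.9]
opening: 0.557
grasp_force: 31.5
```

```bash
python3 go.py .6208 .1463 .125 5
```

```text
t 9.47 p [0.4661 0.054  0.1249] rot [-179.96   -0.19    2.98] f [-0.8  0.7 -1.9] op 0.557 31.5 j7 -93
-> t [ 0.1593 -0.0841  0.0005] yaw -0.0352 rows>= 4.3
```

servo_tool(commands=[{"tx": 0.1601, "ty": -0.0848, "tz": 0, "yaw": -0.035}, {"tx": 0.1601, "ty": -0.0848, "tz": 0, "yaw": -0.035}, {"tx": 0.1601, "ty": -0.0848, "tz": 0, "yaw": -0.035}, {"tx": 0.1601, "ty": -0.0848, "tz": 0, "yaw": -0.035}, {"tx": 0.1601, "ty": -0.0848, "tz": 0, "yaw": -0.035}, {"tx": 0.1601, "ty": -0.0848, "tz": 0.03, "yaw": -0.035}, {"tx": 0.1601, "ty": -0.0848, "tz": 0.06, "yaw": -0.035}, {"tx": 0.1601, "ty": -0.0848, "tz": 0.085, "yaw": -0.035}, {"tx": 0.1601, "ty": -0.0848, "tz": 0.092, "yaw": -0.035}, {"tx": 0.1601, "ty": -0.0848, "tz": 0.096, "yaw": -0.035}, {"tx": 0.1601, "ty": -0.0848, "tz": 0.099, "yaw": -0.035}, {"tx": 0.1601, "ty": -0.0848, "tz": 0.1, "yaw": -0.035}, {"tx": 0.1601, "ty": -0.0848, "tz": 0.1, "yaw": -0.035}])

```text
t: 10.55
position: [0.6216, 0.1469, 0.0245]
tcp_rot: [-180.0, -0.1, 5.0]
wrist_force: [0.5, 0.5, -0.8]
opening: 0.558
grasp_force: 31.6
```

servo_tool(commands=[{"tx": 0, "ty": 0, "tz": 0.0005, "yaw": 0}, {"tx": 0, "ty": 0, "tz": 0.001, "yaw": 0}, {"tx": 0, "ty": 0, "tz": 0.0014, "yaw": 0}, {"tx": 0, "ty": 0, "tz": 0.0014, "yaw": 0}])

```text
t: 10.88
position: [0.6213, 0.1469, 0.0229]
tcp_rot: [-180.0, -0.1, 5.0]
wrist_force: [-0.6, 0.2, 3.9]
opening: 0.557
grasp_force: 32.1
```

Contact at 3.9 N, so I'll release and rise.

servo_tool(commands=[{"tx": 0, "ty": 0, "tz": 0, "yaw": 0}, {"tx": 0, "ty": 0, "tz": 0, "yaw": 0}, {"tx": 0, "ty": 0, "tz": 0, "yaw": 0}, {"tx": 0, "ty": 0, "tz": -0.005, "yaw": 0}, {"tx": 0, "ty": 0, "tz": -0.03, "yaw": 0}, {"tx": 0, "ty": 0, "tz": -0.07, "yaw": 0}, {"tx": 0, "ty": 0, "tz": -0.1, "yaw": 0}, {"tx": 0, "ty": 0, "tz": -0.1, "yaw": 0}, {"tx": 0, "ty": 0, "tz": -0.1, "yaw": 0}], grip=0.5)

```text
t: 11.63
position: [0.6221, 0.147, 0.1246]
tcp_rot: [-180.0, -0.2, 5.0]
wrist_force: [-0.5, 0.9, -0.6]
opening: 0.744
grasp_force: 0.0
```

```bash
python3 go.py .4473 -.0638 .06 0
```

```text
t 11.63 p [0.6221 0.147  0.1246] rot [-179.95   -0.24    4.97] f [-0.5  0.9 -0.6] op 0.744 0.0 j7 -97
-> t [-0.1927  0.1949  0.0636] yaw 0.0867 rows>= 6.7
```

servo_tool(commands=[{"tx": -0.192, "ty": 0.195, "tz": 0, "yaw": 0.087}, {"tx": -0.192, "ty": 0.195, "tz": 0, "yaw": 0.087}, {"tx": -0.192, "ty": 0.195, "tz": 0, "yaw": 0.087}, {"tx": -0.192, "ty": 0.195, "tz": 0.03, "yaw": 0.087}, {"tx": -0.192, "ty": 0.195, "tz": 0.062, "yaw": 0.087}, {"tx": -0.192, "ty": 0.195, "tz": 0.062, "yaw": 0.087}, {"tx": -0.192, "ty": 0.195, "tz": 0.062, "yaw": 0.087}, {"tx": -0.192, "ty": 0.195, "tz": 0.062, "yaw": 0.087}, {"tx": -0.192, "ty": 0.195, "tz": 0.062, "yaw": 0.087}, {"tx": -0.192, "ty": 0.195, "tz": 0.062, "yaw": 0.087}, {"tx": -0.192, "ty": 0.195, "tz": 0.062, "yaw": 0.087}], grip=0.35)

```text
t: 12.55
position: [0.4474, -0.0633, 0.0601]
tcp_rot: [-180.0, -0.0, 0.1]
wrist_force: [-0.1, 0.9, 0.5]
opening: 0.671
grasp_force: 0.0
```

```bash
python3 go.py .4473 -.0638 .0037 0; python3 chk.py ring pics/r1.png
```

```text
t 12.55 p [ 0.4474 -0.0633  0.0601] rot [-1.7998e+02 -4.0000e-02  7.0000e-02] f [-0.1  0.9  0.5] op 0.671 0.0 j7 -80
-> t [-0.0002  0.0005  0.0564] yaw 0.0012 rows>= 1.4
ring moment [0.6217 0.1476] rect [0.6218 0.1475] [46.  45.1] yaw 41.6 err [ 0.3 -0. ]
```

View pics/r1.png

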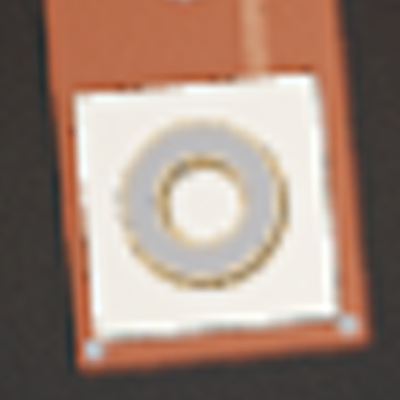

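The ring is centred on its electrode (about (205,204) in the crop, 0.3 mm error). Now the square plate.

servo_tool(commands=[{"tx": 0, "ty": 0, "tz": 0.025, "yaw": 0}, {"tx": 0, "ty": 0, "tz": 0.045, "yaw": 0}, {"tx": 0, "ty": 0, "tz": 0.053, "yaw": 0}, {"tx": 0, "ty": 0, "tz": 0.056, "yaw": 0}, {"tx": 0, "ty": 0, "tz": 0.056, "yaw": 0}, {"tx": 0, "ty": 0, "tz": 0.056, "yaw": 0}])

```text
t: 13.1
position: [0.4469, -0.0639, 0.0046]
tcp_rot: [180.0, -0.0, 0.0]
wrist_force: [0.1, -0.4, 0.6]
opening: 0.674
grasp_force: 0.0
```

servo_tool(commands=[{"tx": 0, "ty": 0, "tz": 0, "yaw": 0}, {"tx": 0, "ty": 0, "tz": 0, "yaw": 0}, {"tx": 0, "ty": 0, "tz": 0, "yaw": 0}, {"tx": 0, "ty": 0, "tz": 0, "yaw": 0}, {"tx": 0, "ty": 0, "tz": 0, "yaw": 0}, {"tx": 0, "ty": 0, "tz": 0, "yaw": 0}, {"tx": 0, "ty": 0, "tz": 0, "yaw": 0}], grip=-1, newtons=30)

```text
t: 13.68
position: [0.4471, -0.0641, 0.0051]
tcp_rot: [-180.0, -0.1, -0.0]
wrist_force: [-1.4, 1.1, 5.7]
opening: 0.456
grasp_force: 29.5
```

servo_tool(commands=[{"tx": 0, "ty": 0, "tz": -0.01, "yaw": 0}, {"tx": 0, "ty": 0, "tz": -0.035, "yaw": 0}, {"tx": 0, "ty": 0, "tz": -0.07, "yaw": 0}, {"tx": 0, "ty": 0, "tz": -0.1, "yaw": 0}, {"tx": 0, "ty": 0, "tz": -0.12, "yaw": 0}, {"tx": 0, "ty": 0, "tz": -0.12, "yaw": 0}, {"tx": 0, "ty": 0, "tz": -0.12, "yaw": 0}])

```text
t: 14.27
position: [0.4472, -0.0641, 0.1255]
tcp_rot: [-180.0, -0.2, -0.0]
wrist_force: [-0.2, -0.8, -1.4]
opening: 0.454
grasp_force: 31.1
```

```bash
python3 go.py .5293 .3993 .124 17.4
```

```text
t 14.27 p [ 0.4472 -0.0641  0.1255] rot [-179.99   -0.2    -0.  ] f [-0.2 -0.8 -1.4] op 0.454 31.1 j7 -81
-> t [ 0.082  -0.4634  0.0018] yaw -0.3038 rows>= 11.3
```

servo_tool(commands=[{"tx": 0.082, "ty": -0.4633, "tz": 0, "yaw": -0.304}, {"tx": 0.082, "ty": -0.4633, "tz": 0, "yaw": -0.304}, {"tx": 0.082, "ty": -0.4633, "tz": 0, "yaw": -0.304}, {"tx": 0.082, "ty": -0.4633, "tz": 0, "yaw": -0.304}, {"tx": 0.082, "ty": -0.4633, "tz": 0, "yaw": -0.304}, {"tx": 0.082, "ty": -0.4633, "tz": 0, "yaw": -0.304}, {"tx": 0.082, "ty": -0.4633, "tz": 0, "yaw": -0.304}, {"tx": 0.082, "ty": -0.4633, "tz": 0, "yaw": -0.304}, {"tx": 0.082, "ty": -0.4633, "tz": 0, "yaw": -0.304}, {"tx": 0.082, "ty": -0.4633, "tz": 0, "yaw": -0.304}, {"tx": 0.082, "ty": -0.4633, "tz": 0, "yaw": -0.304}, {"tx": 0.082, "ty": -0.4633, "tz": 0, "yaw": -0.304}, {"tx": 0.082, "ty": -0.4633, "tz": 0, "yaw": -0.304}, {"tx": 0.082, "ty": -0.4633, "tz": 0.03, "yaw": -0.304}, {"tx": 0.082, "ty": -0.4633, "tz": 0.06, "yaw": -0.304}, {"tx": 0.082, "ty": -0.4633, "tz": 0.085, "yaw": -0.304}, {"tx": 0.082, "ty": -0.4633, "tz": 0.092, "yaw": -0.304}, {"tx": 0.082, "ty": -0.4633, "tz": 0.092, "yaw": -0.304}, {"tx": 0.082, "ty": -0.4633, "tz": 0.092, "yaw": -0.304}])

```text
t: 15.85
position: [0.5288, 0.3986, 0.0321]
tcp_rot: [180.0, 0.0, 17.4]
wrist_force: [0.6, -0.0, -0.0]
opening: 0.456
grasp_force: 31.1
```

```bash
python3 go.py .5293 .3993 .024 17.4
```

```text
t 15.85 p [0.5288 0.3986 0.0321] rot [1.7997e+02 4.0000e-02 1.7370e+01] f [ 0.6 -0.  -0. ] op 0.456 31.1 j7 -110
-> t [ 0.0007 -0.0005  0.0081] yaw -0.0005 rows>= 0.2
```

servo_tool(commands=[{"tx": 0.0005, "ty": -0.0004, "tz": 0.004, "yaw": 0}, {"tx": 0.0005, "ty": -0.0004, "tz": 0.006, "yaw": 0}, {"tx": 0.0005, "ty": -0.0004, "tz": 0.0072, "yaw": 0}, {"tx": 0.0005, "ty": -0.0004, "tz": 0.008, "yaw": 0}, {"tx": 0.0005, "ty": -0.0004, "tz": 0.008, "yaw": 0}])

```text
t: 16.27
position: [0.5291, 0.3998, 0.0245]
tcp_rot: [-180.0, -0.0, 17.4]
wrist_force: [0.5, -0.8, -1.7]
opening: 0.453
grasp_force: 31.1
```

servo_tool(commands=[{"tx": 0, "ty": 0, "tz": 0.0004, "yaw": 0}, {"tx": 0, "ty": 0, "tz": 0.0008, "yaw": 0}, {"tx": 0, "ty": 0, "tz": 0.0012, "yaw": 0}, {"tx": 0, "ty": 0, "tz": 0.0012, "yaw": 0}])

```text
t: 16.6
position: [0.529, 0.3997, 0.0233]
tcp_rot: [-180.0, -0.0, 17.4]
wrist_force: [-1.3, -0.4, 2.6]
opening: 0.458
grasp_force: 31.4
```

servo_tool(commands=[{"tx": 0, "ty": 0, "tz": 0, "yaw": 0}, {"tx": 0, "ty": 0, "tz": 0, "yaw": 0}, {"tx": 0, "ty": 0, "tz": 0, "yaw": 0}, {"tx": 0, "ty": 0, "tz": -0.005, "yaw": 0}, {"tx": 0, "ty": 0, "tz": -0.03, "yaw": 0}, {"tx": 0, "ty": 0, "tz": -0.07, "yaw": 0}, {"tx": 0, "ty": 0, "tz": -0.1, "yaw": 0}, {"tx": 0, "ty": 0, "tz": -0.1, "yaw": 0}, {"tx": 0, "ty": 0, "tz": -0.1, "yaw": 0}], grip=0.3)

```text
t: 17.35
position: [0.53, 0.4004, 0.1254]
tcp_rot: [-179.9, -0.2, 17.4]
wrist_force: [0.5, 0.6, -0.6]
opening: 0.65
grasp_force: 0.0
```

```bash
python3 go.py .4289 .2304 .06 25.5
```

```text
t 17.35 p [0.53   0.4004 0.1254] rot [-179.9    -0.23   17.4 ] f [ 0.5  0.6 -0.6] op 0.65 0.0 j7 -111
-> t [-0.1476  0.1321  0.0646] yaw -0.1414 rows>= 5.0
```

servo_tool(commands=[{"tx": -0.1462, "ty": 0.1316, "tz": 0, "yaw": -0.141}, {"tx": -0.1462, "ty": 0.1316, "tz": 0, "yaw": -0.141}, {"tx": -0.1462, "ty": 0.1316, "tz": 0, "yaw": -0.141}, {"tx": -0.1462, "ty": 0.1316, "tz": 0.03, "yaw": -0.141}, {"tx": -0.1462, "ty": 0.1316, "tz": 0.063, "yaw": -0.141}, {"tx": -0.1462, "ty": 0.1316, "tz": 0.063, "yaw": -0.141}, {"tx": -0.1462, "ty": 0.1316, "tz": 0.063, "yaw": -0.141}, {"tx": -0.1462, "ty": 0.1316, "tz": 0.063, "yaw": -0.141}, {"tx": -0.1462, "ty": 0.1316, "tz": 0.063, "yaw": -0.141}, {"tx": -0.1462, "ty": 0.1316, "tz": 0.063, "yaw": -0.141}], grip=-0.05)

```text
t: 18.18
position: [0.43, 0.232, 0.0606]
tcp_rot: [-180.0, -0.1, 25.5]
wrist_force: [0.3, 0.4, 0.5]
opening: 0.477
grasp_force: 0.0
```

```bash
python3 go.py .4289 .2304 .0045 25.5; python3 chk.py square pics/s1.png
```

```text
t 18.18 p [0.43   0.232  0.0606] rot [-1.7997e+02 -1.3000e-01  2.5550e+01] f [0.3 0.4 0.5] op 0.477 0.0 j7 -97
-> t [-0.0018  0.001   0.0561] yaw 0.0008 rows>= 1.3
```

View pics/s1.png

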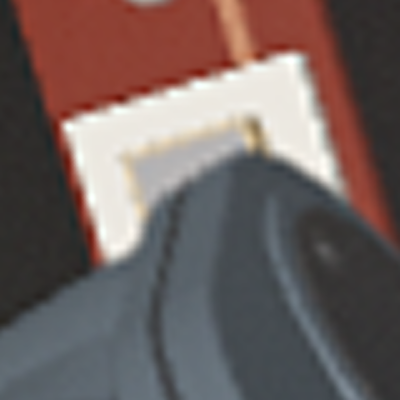

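The arm hides most of the square, so I'll check it later. First I'll go down to the bar in two steps.

servo_tool(commands=[{"tx": -0.0005, "ty": 0.0, "tz": 0.015, "yaw": 0}, {"tx": -0.0005, "ty": 0.0, "tz": 0.03, "yaw": 0}, {"tx": -0.0005, "ty": 0.0, "tz": 0.03, "yaw": 0}])

```text
t: 18.48
position: [0.4281, 0.2306, 0.0287]
tcp_rot: [-180.0, 0.1, 25.5]
wrist_force: [-1.4, -0.5, -0.2]
opening: 0.475
grasp_force: 0.0
```

```bash
python3 go.py .4289 .2304 .0045 25.5
```

```text
t 18.48 p [0.4281 0.2306 0.0287] rot [-1.800e+02  7.000e-02  2.554e+01] f [-1.4 -0.5 -0.2] op 0.475 0.0 j7 -97
-> t [0.0007 0.0006 0.0242] yaw 0.0007 rows>= 0.6
```

servo_tool(commands=[{"tx": 0.0005, "ty": 0, "tz": 0.015, "yaw": 0}, {"tx": 0.0005, "ty": 0, "tz": 0.022, "yaw": 0}, {"tx": 0.0005, "ty": 0, "tz": 0.025, "yaw": 0}, {"tx": 0.0005, "ty": 0, "tz": 0.025, "yaw": 0}, {"tx": 0.0005, "ty": 0, "tz": 0.025, "yaw": 0}])

```text
t: 18.9
position: [0.429, 0.2305, 0.0053]
tcp_rot: [-180.0, -0.0, 25.5]
wrist_force: [-0.0, -0.4, -0.0]
opening: 0.479
grasp_force: 0.0
```

servo_tool(commands=[{"tx": 0, "ty": 0, "tz": 0, "yaw": 0}, {"tx": 0, "ty": 0, "tz": 0, "yaw": 0}, {"tx": 0, "ty": 0, "tz": 0, "yaw": 0}, {"tx": 0, "ty": 0, "tz": 0, "yaw": 0}, {"tx": 0, "ty": 0, "tz": 0, "yaw": 0}, {"tx": 0, "ty": 0, "tz": 0, "yaw": 0}, {"tx": 0, "ty": 0, "tz": 0, "yaw": 0}], grip=-1, newtons=30)

```text
t: 19.48
position: [0.4292, 0.2306, 0.0056]
tcp_rot: [-180.0, -0.1, 25.5]
wrist_force: [-1.3, -0.6, 6.5]
opening: 0.224
grasp_force: 29.9
```

servo_tool(commands=[{"tx": 0, "ty": 0, "tz": -0.01, "yaw": 0}, {"tx": 0, "ty": 0, "tz": -0.035, "yaw": 0}, {"tx": 0, "ty": 0, "tz": -0.07, "yaw": 0}, {"tx": 0, "ty": 0, "tz": -0.1, "yaw": 0}, {"tx": 0, "ty": 0, "tz": -0.12, "yaw": 0}, {"tx": 0, "ty": 0, "tz": -0.12, "yaw": 0}, {"tx": 0, "ty": 0, "tz": -0.12, "yaw": 0}])

```text
t: 20.07
position: [0.4293, 0.2306, 0.1264]
tcp_rot: [-180.0, -0.2, 25.5]
wrist_force: [-0.3, -0.1, -1.5]
opening: 0.227
grasp_force: 29.8
```

```bash
python3 go.py .6263 -.1369 .124 17.0
```

```text
t 20.07 p [0.4293 0.2306 0.1264] rot [-1.7997e+02 -1.7000e-01  2.5480e+01] f [-0.3 -0.1 -1.5] op 0.227 29.8 j7 -97
-> t [0.0197 0.4165 0.0022] yaw 0.148 rows>= 10.0
```

servo_tool(commands=[{"tx": 0.0199, "ty": 0.4165, "tz": 0, "yaw": 0.148}, {"tx": 0.0199, "ty": 0.4165, "tz": 0, "yaw": 0.148}, {"tx": 0.0199, "ty": 0.4165, "tz": 0, "yaw": 0.148}, {"tx": 0.0199, "ty": 0.4165, "tz": 0, "yaw": 0.148}, {"tx": 0.0199, "ty": 0.4165, "tz": 0, "yaw": 0.148}, {"tx": 0.0199, "ty": 0.4165, "tz": 0, "yaw": 0.148}, {"tx": 0.0199, "ty": 0.4165, "tz": 0, "yaw": 0.148}, {"tx": 0.0199, "ty": 0.4165, "tz": 0, "yaw": 0.148}, {"tx": 0.0199, "ty": 0.4165, "tz": 0, "yaw": 0.148}, {"tx": 0.0199, "ty": 0.4165, "tz": 0, "yaw": 0.148}, {"tx": 0.0199, "ty": 0.4165, "tz": 0, "yaw": 0.148}, {"tx": 0.0199, "ty": 0.4165, "tz": 0, "yaw": 0.148}, {"tx": 0.0199, "ty": 0.4165, "tz": 0.03, "yaw": 0.148}, {"tx": 0.0199, "ty": 0.4165, "tz": 0.06, "yaw": 0.148}, {"tx": 0.0199, "ty": 0.4165, "tz": 0.085, "yaw": 0.148}, {"tx": 0.0199, "ty": 0.4165, "tz": 0.092, "yaw": 0.148}, {"tx": 0.0199, "ty": 0.4165, "tz": 0.092, "yaw": 0.148}, {"tx": 0.0199, "ty": 0.4165, "tz": 0.092, "yaw": 0.148}])

```text
t: 21.57
position: [0.6259, -0.1362, 0.033]
tcp_rot: [-180.0, 0.0, 17.1]
wrist_force: [0.3, 0.2, -0.8]
opening: 0.222
grasp_force: 29.9
```

```bash
python3 go.py .6263 -.1369 .025 17.0; python3 chk.py square pics/s2.png
```

```text
t 21.57 p [ 0.6259 -0.1362  0.033 ] rot [-1.7996e+02  4.0000e-02  1.7060e+01] f [ 0.3  0.2 -0.8] op 0.222 29.9 j7 -62
-> t [0.0002 0.0008 0.008 ] yaw 0.001 rows>= 0.2
square moment [0.5305 0.4   ] rect [0.5306 0.4003] [36.  35.9] yaw 15.9 err [ 0.7 -0.2]
```

View pics/s2.png

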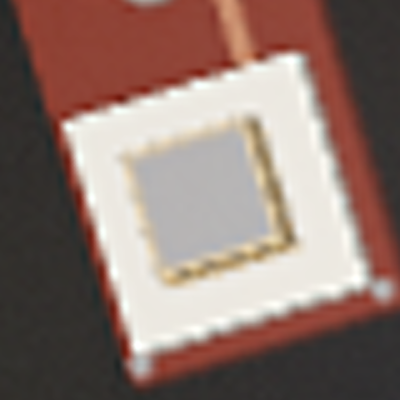

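The square plate is centred at about (205,195) to within 0.7 mm, and its yaw agrees to about 1.5°. Lowering the bar.

servo_tool(commands=[{"tx": 0.0002, "ty": 0.0006, "tz": 0.004, "yaw": 0}, {"tx": 0.0002, "ty": 0.0006, "tz": 0.006, "yaw": 0}, {"tx": 0.0002, "ty": 0.0006, "tz": 0.0072, "yaw": 0}, {"tx": 0.0002, "ty": 0.0006, "tz": 0.008, "yaw": 0}, {"tx": 0.0002, "ty": 0.0006, "tz": 0.008, "yaw": 0}])

```text
t: 22.03
position: [0.6264, -0.1376, 0.025]
tcp_rot: [180.0, -0.0, 17.0]
wrist_force: [-0.8, 0.1, -2.1]
opening: 0.224
grasp_force: 29.9
```

servo_tool(commands=[{"tx": 0, "ty": 0, "tz": 0.0004, "yaw": 0}, {"tx": 0, "ty": 0, "tz": 0.0008, "yaw": 0}, {"tx": 0, "ty": 0, "tz": 0.0014, "yaw": 0}, {"tx": 0, "ty": 0, "tz": 0.0014, "yaw": 0}])

```text
t: 22.37
position: [0.6264, -0.1376, 0.0237]
tcp_rot: [180.0, -0.0, 17.0]
wrist_force: [-0.2, 0.9, 1.4]
opening: 0.222
grasp_force: 30.2
```

servo_tool(commands=[{"tx": 0, "ty": 0, "tz": -0.0015, "yaw": 0}, {"tx": 0, "ty": -0.0006, "tz": -0.0015, "yaw": 0}, {"tx": 0, "ty": -0.0006, "tz": -0.0015, "yaw": 0}, {"tx": 0, "ty": -0.0006, "tz": -0.0006, "yaw": 0}, {"tx": 0, "ty": -0.0006, "tz": 0, "yaw": 0}, {"tx": 0, "ty": -0.0006, "tz": 0.0003, "yaw": 0}, {"tx": 0, "ty": -0.0006, "tz": 0.0003, "yaw": 0}])

```text
t: 22.95
position: [0.6262, -0.1369, 0.0237]
tcp_rot: [-180.0, -0.0, 17.0]
wrist_force: [-1.4, 0.7, 5.3]
opening: 0.22
grasp_force: 30.7
```

servo_tool(commands=[{"tx": 0, "ty": 0, "tz": 0, "yaw": 0}, {"tx": 0, "ty": 0, "tz": 0, "yaw": 0}, {"tx": 0, "ty": 0, "tz": 0, "yaw": 0}, {"tx": 0, "ty": 0, "tz": -0.005, "yaw": 0}, {"tx": 0, "ty": 0, "tz": -0.03, "yaw": 0}, {"tx": 0, "ty": 0, "tz": -0.07, "yaw": 0}, {"tx": 0, "ty": 0, "tz": -0.1, "yaw": 0}, {"tx": 0, "ty": 0, "tz": -0.12, "yaw": 0}, {"tx": -0.1, "ty": 0.1, "tz": -0.12, "yaw": 0}, {"tx": -0.2, "ty": 0.2, "tz": -0.12, "yaw": 0}, {"tx": -0.2, "ty": 0.2, "tz": -0.12, "yaw": 0}, {"tx": -0.2, "ty": 0.2, "tz": -0.12, "yaw": 0}, {"tx": -0.2, "ty": 0.2, "tz": -0.12, "yaw": 0}, {"tx": -0.2, "ty": 0.2, "tz": -0.12, "yaw": 0}, {"tx": -0.2, "ty": 0.2, "tz": -0.12, "yaw": 0}, {"tx": -0.2, "ty": 0.2, "tz": -0.12, "yaw": 0}, {"tx": -0.2, "ty": 0.2, "tz": -0.12, "yaw": 0}, {"tx": -0.2, "ty": 0.2, "tz": -0.12, "yaw": 0}], grip=-0.1)

```text
t: 24.45
position: [0.4938, -0.3861, 0.1433]
tcp_rot: [-180.0, -0.0, 17.0]
wrist_force: [-0.4, 0.2, -1.0]
opening: 0.449
grasp_force: 0.0
```

```bash
python3 chk.py bar pics/b1.png;python3 chk.py square; python3 - <<'E'
from h import *
from chk import E
f={c:manip.grab_frame(c) for c in('top','scene')}
cv2.imwrite('pics/all.png',cv2.resize(np.vstack([np.hstack([cv2.resize(rect(c,f[c],E[n][:2],.03),(200,200)) for n in E]) for c in f]),(800,400))[:,:,::-1])
for n,z in(('jar',.05),('sample_box',.018)):
    r=manip.regions_of(n,'top')
    if r: v,u=np.nonzero(r[0]['pixels']);print(n,unproj('top',(u.mean(),v.mean()),z/2))
E
```

```text
bar moment [ 0.6272 -0.1364] rect [ 0.627  -0.1368] [59.6 16.2] yaw 17.0 err [ 0.1 -1.1]
square moment [0.5305 0.4   ] rect [0.5306 0.4003] [36.  35.9] yaw 15.9 err [ 0.7 -0.2]
jar [[0.58533137 0.27564304]]
sample_box [[ 0.52785917 -0.25994193]]
```

View pics/all.png

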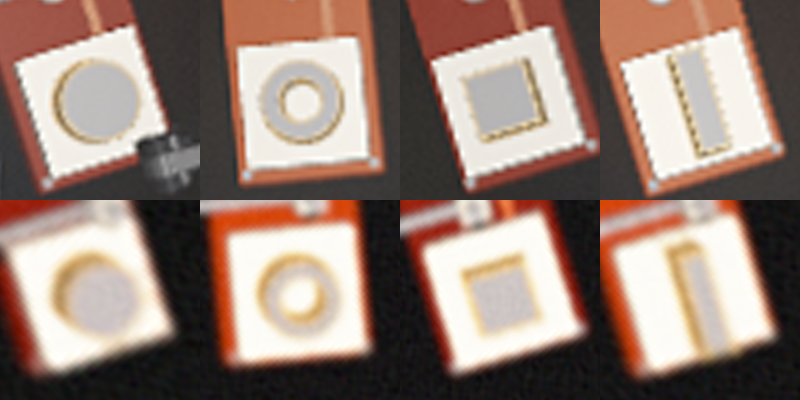

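All four parts lie flat on their electrodes, and the jar and box are unmoved to within network noise. I'll check the offsets independently in the scene camera.

```bash
python3 - <<'E'
from h import *
from chk import E
S={'disc':(.5299,-.3841),'ring':(.6207,.1455),'square':(.5287,.3985),'bar':(.6252,-.1382)}
W={'disc':(50,50),'ring':(50,50),'square':(40,40),'bar':(64,20)}
for c,D in(('top',{k:v[:2] for k,v in E.items()}),('scene',S)):
    fs=np.mean([manip.grab_frame(c).astype(float) for _ in range(4)],0).astype(np.uint8)
    for n,xy in D.items():
        im=rect(c,fs,xy,.032 if n=='bar' else .03).astype(int);s=im.max(2)-im.min(2);v=im.mean(2)
        for hi in(210,220,228):
            m=((s<45)&(v>140)&(v<hi)).astype(np.uint8);m=cv2.morphologyEx(m,cv2.MORPH_OPEN,np.ones((13,13)))
            cs=[q for q in cv2.findContours(m,0,1)[0] if cv2.contourArea(q)>2000]
            if not cs: continue
            q=min(cs,key=lambda q:np.hypot(*(q.mean((0,1))-120)));p,wh,a=cv2.minAreaRect(q);M=cv2.moments(q)
            w=toworld((M['m10']/M['m00'],M['m01']/M['m00']),xy);L=-a if wh[0]<wh[1] else 90-a
            print(c,n,hi,'moment err mm',(1e3*(np.array(w)-xy)).round(1),'rect',(1e3*(np.array(toworld(p,xy))-xy)).round(1),np.round(np.array(wh)/2,1),round((L+90)%180-90,1))
E
```

```text
top disc 210 moment err mm [-0.6 -1. ] rect [-0.2 -0.7] [46. 47.] -90.0
top disc 220 moment err mm [-0.3 -1.3] rect [ 0.3 -1. ] [47.  47.5] -90.0
top disc 228 moment err mm [-0.1 -1.7] rect [ 0.5 -1.3] [47.5 48. ] -90.0
top ring 210 moment err mm [ 0.1 -0. ] rect [-0.   0.5] [46.5 46.5] 0.0
top ring 220 moment err mm [0.5 0.2] rect [0.2 0.8] [47. 47.] 0.0
top ring 228 moment err mm [0.9 0.5] rect [0.7 1.3] [48. 48.] 0.0
top square 210 moment err mm [ 0.9 -0. ] rect [0.8 0.2] [39.1 39.1] 16.4
top square 220 moment err mm [1.2 0.3] rect [0.9 0.6] [39.8 39.8] -73.1
top square 228 moment err mm [1.6 0.8] rect [1.3 1.3] [40.9 40.9] -73.1
top bar 210 moment err mm [ 0.2 -1. ] rect [ 0.1 -1.2] [60.7 17.8] 16.9
top bar 220 moment err mm [ 0.4 -1.1] rect [ 0.4 -1.4] [62.3 18.7] 17.2
top bar 228 moment err mm [ 0.7 -1.2] rect [ 1.  -1.6] [63.2 19.5] 17.0
scene disc 210 moment err mm [-0.2  0.2] rect [-0.5  0.2] [39.5 39. ] 0.0
scene disc 220 moment err mm [-1.1 -1. ] rect [-2. -1.] [42.5 41.5] 0.0
scene disc 228 moment err mm [-1.8 -1.7] rect [-3.5 -1.8] [45.5 43. ] 0.0
scene square 210 moment err mm [ 0.7 -0.6] rect [ 0.7 -0.8] [32.8 33. ] -72.9
scene square 220 moment err mm [ 0.2 -0.7] rect [ 0.1 -1. ] [33.9 33. ] 17.1
scene square 228 moment err mm [-0.3 -0.8] rect [-0.5 -1.2] [35.4 33. ] 17.1
scene bar 210 moment err mm [-0.8 -0.8] rect [-0.9 -0.8] [58.4 12.1] 16.6
scene bar 220 moment err mm [-0.3 -1.4] rect [-0.6 -1.6] [58.5 13.6] 16.3
scene bar 228 moment err mm [ 0.  -1.8] rect [-0.5 -2.2] [58.5 14.7] 16.3
```

Both cameras agree: every part is within about 1 mm and 1° of its electrode. The robot is clear, so I'm handing in.

```bash
python3 -c "
from plant import manip
s=manip.state();print(s['t'],s['position'],max(abs(q) for q in s['qd']));print(manip.job_done())"
```

```text
25.15 [ 0.49344482 -0.38673545  0.14318675] 0.13385629084977796
the job is handed in; nothing more can be done
None
```

I placed the disc, ring, square plate and bar flat on their matching electrodes, centred to about 1 mm and lined up to about 1° as measured in the camera images. The jar and sample box were not touched, and I handed the job in at 25 s; no verdict came back.

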